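# Tip a ration of biscuits out of the bin

## Task

Swing the sprung hold-down arm on the biscuit bin up past its hold-open point so that it stays open, then lift the clear cover off and lay it flat in the middle of the wooden board. Then raise the bin by its rear handle only until the first biscuits begin to slide, and hold it there while two or all three of the biscuits near the lip slide into the dark pan; the four on the cork behind must stay in the bin. Lower the bin gently back to its rest and let go, without shifting the pan or the other things on the table.

Things in the scene. Friction and masses are not known exactly. Their poses are not given: they have to be found in the camera images.
- stand: wooden stand of the biscuit bin, fixed to the table, 150 x 128 mm base. Origin on the table under the middle of the bin; its +x axis points the way the bin pours (towards the pan), +y to the side with the post of the hold-down arm. The post is 142 mm high, at x = -60, y = 78 to 90 mm.
- bin (a joint): tilt of the bin about its hinge, which lies along the stand's y axis under the pouring lip: 0 = level at rest, grows as the rear handle is raised (rad), stop at 0.9. About 0.6 kg; it falls back by its own weight and must be held up. The front part of the floor is bare steel; on it biscuits start to slide somewhere between about 0.2 and 0.4 rad, differently each time. The rear part is lined with cork; there they start to slide about 0.12 to 0.2 rad later.
- bin_hinge (a point): middle of the bin's hinge line, 50 mm above the table, 75 mm ahead of the stand's origin along its x
- bin_handle (a point): middle of the bin's rear handle: a round steel bar 12 mm thick and 80 mm long, along the stand's y axis, held by two side rods, 50 mm clear behind the bin's rear wall. At rest 88 mm above the table and 210 mm behind the hinge; moves with the bin
- bin_floor (a point): middle of the bin's inner floor (floor 170 x 92 mm, walls 35 mm high at the sides and rear, open at the pouring end, 4 mm sheet steel); at rest 61 mm above the table. This point's x axis runs along the floor towards the pouring lip, which is 93 mm ahead of it; cork behind x = 8 mm, bare steel ahead of it
- clamp (a joint): swing of the sprung hold-down arm: 0 = closed, its rubber foot pressing on the cover with about 3 N; grows as it is lifted (rad). Beyond about 1.4 (80 degrees) the spring pulls it open and holds it against its stop at 2.0; short of that it snaps shut
- clamp_grip (a point): grip of the hold-down arm: middle of the free length of a round steel pin, 10 mm thick and 45 mm long, at the arm's free end, 80 mm from the hinge. The pin lies along the stand's x axis and stands out from the arm to the rear, over the bin's rear end; closed, it is 130 mm above the table and 28 mm above the cover
- clamp_hinge (a point): point on the arm's hinge line, level with the grip; closed, the grip is 80 mm from it towards the stand's -y. The arm swings up and over towards +y about the stand's x axis; open, the pin stands about 205 mm above the table and 33 mm beyond the hinge, outside the bin
- cover_grip (a point): middle of the wooden grip block of the clear plastic cover: block 50 (x) x 12 (y) x 40 mm high, upright at the middle of the sheet. The sheet is 150 (x) x 100 (y) x 6 mm and its underside is 26 mm below this point; 0.16 kg, loose. At the start it lies on the bin's rim with its x along the stand's x, held by the arm's foot
- board: wooden bread board 200 (x) x 150 (y) x 12 mm, fixed, on one side of the bin; origin at the centre of its underside. The cover goes on it
- pan: dark shallow round pan, 170 mm across, 36 mm high, 4 mm wall, 0.9 kg, under the bin's pouring lip; origin at the centre of its underside
- biscuit0_c (a point): centre of a hard round biscuit, 34 mm across and 10 mm thick, 14 g; one of seven alike that lie flat in one layer in the bin; this one starts on the cork at the back
- biscuit1_c (a point): centre of a hard round biscuit, 34 mm across and 10 mm thick, 14 g; one of seven alike that lie flat in one layer in the bin; this one starts on the cork at the back
- biscuit2_c (a point): centre of a hard round biscuit, 34 mm across and 10 mm thick, 14 g; one of seven alike that lie flat in one layer in the bin; this one starts on the cork at the back
- biscuit3_c (a point): centre of a hard round biscuit, 34 mm across and 10 mm thick, 14 g; one of seven alike that lie flat in one layer in the bin; this one starts on the cork at the back
- biscuit4_c (a point): centre of a hard round biscuit, 34 mm across and 10 mm thick, 14 g; one of seven alike that lie flat in one layer in the bin; this one starts on the bare steel near the lip
- biscuit5_c (a point): centre of a hard round biscuit, 34 mm across and 10 mm thick, 14 g; one of seven alike that lie flat in one layer in the bin; this one starts on the bare steel near the lip
- biscuit6_c (a point): centre of a hard round biscuit, 34 mm across and 10 mm thick, 14 g; one of seven alike that lie flat in one layer in the bin; this one starts on the bare steel near the lip
- trivet: round wooden trivet 170 mm across, 16 mm high (bystander), on the side of the bin opposite the board
- mug: blue mug, 80 mm across, 85 mm high (bystander)
- cup: steel cup, 84 mm across, 70 mm high (bystander)
- jar: amber glass jar with steel lid, 62 mm across, 95 mm high (bystander)
- shaker: white salt shaker with steel cap, 38 mm across, 70 mm high (bystander)
Things that resemble listed ones, but are neither listed nor needed, are in the scene too. Of the things shaped like the part that bears cover_grip, the clear one is meant.

How it is judged:
By the outcome, as a careful person would: the job done as asked, in the order asked, and still so for the second after the job is handed in, with the robot touching nothing.
It also fails if it takes over 67 s, if anything falls off the work surface, if the arm or the gripper's body presses on something with over 40 N, if the wrist force passes 120 N, or if a joint passes its speed limit or range.

## Robot

A 6-joint arm with a two-finger parallel gripper is mounted at the origin on the work surface. World frame = base frame: x ahead of the robot, y to its left, z up, the work surface at z = 0. Lengths are in m, angles in rad, forces in N, time in s.
With the tool pointing down it reaches from about 0.4 to 0.925 m from the base axis. Payload 3.4 kg.
Tool frame: the origin (TCP) lies midway between the tips of the shut fingers; the grasp point (between the pads) lies r.pinch_z behind it (r.pinch_z is the distance from the TCP to the grasp point, in m); z points along the fingers, y is the line along which they close (so a half turn about z gives the same grasp; the last joint's range is limited). The gripper opens to 85 mm and grips with 20 to 120 N. Pads are 22 mm wide; open, the fingers measure 114 mm over their backs; the gripper's body (76 mm by 85 mm) begins 54 mm behind the grasp point. The pads swing forward as they close: fully open they stand 13 mm farther back than shut.
Start: joints at [1.056, 0.307, 1.506, -0, 1.328, -0.073], TCP at [0.245, 0.52, 0.231] pointing down, gripper open.
Joint ranges: [-3.12, 3.12], [-1.05, 2.28], [0.14, 2.33], [-1.42, 4.57], [0.1, 2.73], [-2.68, 2.68]. Speed limits (rad/s): [2.57, 2.57, 3.14, 3.14, 3.14, 3.14].

## Interface

Orientations are given as a unit quaternion [w, x, y, z].
In Python, from plant import status, get_image, camera_params, r, trace, tip_of gives the robot as it stands.
- The arm moves only by the shell command python3 -m inch 'ROWS' [OPENING] [FORCE]. ROWS is text: rows parted by semicolons, each of 4 numbers parted by spaces: the shift along the tool's x, y, z in mm, then the turn about the tool's z in degrees. In form: dx dy dz roll; .... A call has exactly 8 rows; each row shifts and turns the commanded pose from where the row before left it, along the tool's axes as they then stand; what a row does not reach is not made up. A row lasts 1/8 s, in which the tool goes at most 62.5 mm and 10.7 degrees, less where a joint would pass 70% of its speed; a pose out of reach is approached as far as the arm can. A call with a gripper value outside its range is refused whole. OPENING is the closure in counts, from 0 (fully open) to 255 (shut), set as the call begins (- or left out, the last holds). The fingers move at their own pace and stop on an object; FORCE is the grip in N (left out, the last holds). Time passes only in rows, so rows that do not move let the fingers close, or fill a call up. It gives the time, the measured TCP pose, the force, the opening and the grip force at its end, in the units of the state.
- status.sense(): the state, without advancing time (a new reading comes with each control period).
- get_image(name): name is "scene" or "top" or "wrist"; returns the picture (420x560x3 uint8, blue, green, red); there is no depth.
- camera_params(name): a dict with "intrinsics" (3x3 intrinsics, pixels), "camera_from_world" (4x4, takes a point from world to camera coordinates); the wrist camera has in their place "mount" (4x4, takes a point from camera to tool coordinates, whose origin is the TCP and whose axes are the flange's). Camera axes: x right, y down, z forward; pixel columns grow to the right and rows downward; lengths in m; the calibration is good to about 2 mm. A picture is of the moment at which its call begins: read the wrist's pose just before it. camera_params takes no time and is no camera call.
- r.hand_in(): hands the job in; it is judged then, once.
Trained networks look in the newest picture that a camera, given by its name, has taken for a name from the list of things; names that differ only in an ending like _2 or _b are one class to them, and where a whole thing is asked for, a point or a joint stands for the part that bears it (a point fixed in the world has none). Each returns a list of dicts, best first, with "conf" (0 to 1); they miss things now and then, are a little off and sometimes report something else, mostly with a low value. They report only what shows in the picture. A call takes as long as a camera call. They do not tell look-alikes from the thing itself.
- trace(camera, name): "region" (420x560 bool, what is visible of it) and "rect" ([left, top, width, height] in pixels, round what is visible of it).
- tip_of(camera, name): "position" ([column, row] in pixels: a listed point, or the origin of a listed thing).
The state is a dict: "t": time; "joints": joint angles; "joint_velocities": joint speeds; "tau": joint torques, N m; "ee_pos": TCP position; "tool_rot": TCP orientation; "contact_force": force on the tool from outside, world axes, zero at the start; "moment": the same for the moment, N m; "width": finger opening in m; "gripper_force": force on a finger pad.
Only numpy, scipy, OpenCV 4.12 (cv2) and the standard library are available. Lean on these libraries where they do the work, as an engineer would, in place of code of your own. Each camera call takes 0.05 s, during which the arm holds its last target. There are 200 camera calls.

## Working session

There is one attempt and no reset: what is moved stays moved. The work goes in short steps, Python scripts to look and compute and a shell command to move; the robot and the scene stay as the last step left them, time stands still between calls to the robot, and variables do not carry over. Pictures are saved under pics/ and viewed, at most 10 in all, crops included, and the job is handed in when it is done.

```bash
ls; mkdir -p pics; python3 - <<'E'
from plant import *
import cv2
s=status.sense();print({k:s[k] for k in('t','ee_pos','tool_rot','width','contact_force')}, r.pinch_z)
a=get_image("top");b=get_image("scene")
cv2.imwrite("pics/top0.png",a);cv2.imwrite("pics/scene0.png",b)
for c in("top","scene"):
  p=camera_params(c);print(c,p)
  for n in["stand","bin_hinge","bin_handle","clamp_grip","clamp_hinge","cover_grip","board","pan","trivet","mug","cup","jar","shaker"]:
    print(n,[(round(d["conf"],2),[round(float(x)) for x in d["position"]]) for d in tip_of(c,n)[:3]])
print(camera_params("wrist"))
E
```

```text
pics
{'t': 0.0, 'ee_pos': array([0.24500523, 0.51942184, 0.23038635]), 'tool_rot': array([-2.93977554e-04,  2.18614610e-01,  9.75810746e-01, -9.76847402e-04]), 'width': 0.08566028354657568, 'contact_force': array([ 0.04209096, -0.11607014, -0.25307178])} 0.0187
top {'intrinsics': array([[513.17249048,   0.        , 286.2778631 ],
       [  0.        , 513.17249048, 203.61627174],
       [  0.        ,   0.        ,   1.        ]]), 'camera_from_world': array([[-0.01859305, -0.99981519, -0.00488731,  0.03614148],
       [-0.99399296,  0.01901163, -0.10778015,  0.50603825],
       [ 0.10785315,  0.00285399, -0.99416274,  1.61285064],
       [ 0.        ,  0.        ,  0.        ,  1.        ]])}
stand [(0.84, [293, 174])]
bin_hinge [(0.69, [290, 149])]
bin_handle [(0.81, [295, 215])]
clamp_grip [(0.6, [298, 199])]
clamp_hinge [(0.52, [268, 196])]
cover_grip [(0.91, [405, 300]), (0.79, [290, 170]), (0.75, [337, 260])]
board [(0.92, [189, 226])]
pan [(0.82, [292, 125])]
trivet [(0.84, [410, 225])]
mug [(0.8, [398, 150])]
cup [(0.77, [178, 156])]
jar [(0.88, [212, 154])]
shaker [(0.72, [3
[... 666 characters left out ...]
ard [(0.89, [386, 233])]
pan [(0.84, [277, 307])]
trivet [(0.6, [164, 232])]
mug [(0.66, [155, 283])]
cup [(0.94, [416, 286])]
jar [(0.57, [380, 284])]
shaker [(0.57, [191, 274])]
{'intrinsics': array([[290.11320765,   0.        , 281.74289724],
       [  0.        , 290.11320765, 208.73610339],
       [  0.        ,   0.        ,   1.        ]]), 'mount': array([[-6.83431917e-04, -9.58223673e-01, -2.86019099e-01,
         7.27122224e-02],
       [ 9.99999642e-01, -5.12366910e-04, -6.72925588e-04,
        -3.12890614e-04],
       [ 4.98266507e-04, -2.86019456e-01,  9.58223681e-01,
        -1.43067595e-01],
       [ 0.00000000e+00,  0.00000000e+00,  0.00000000e+00,
         1.00000000e+00]])}
```

View pics/top0.png

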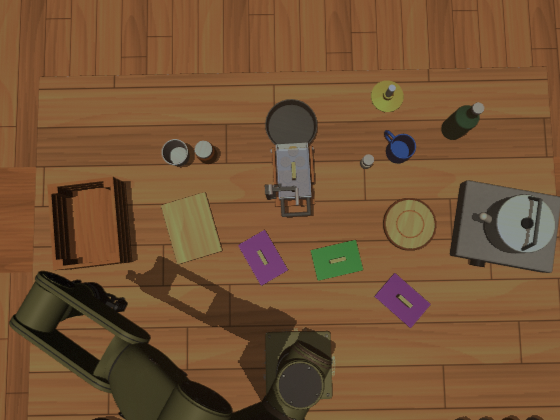

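View pics/scene0.png

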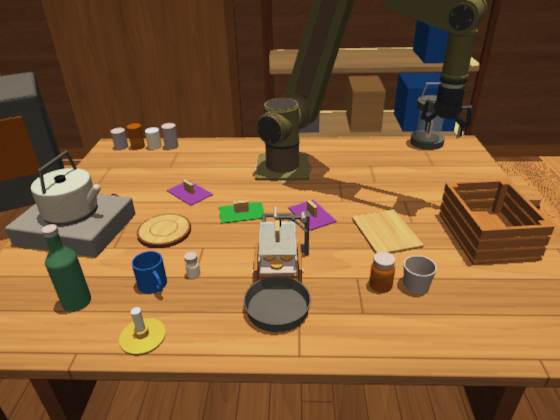

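```bash
cat > h.py <<'E'
import numpy as np
from plant import *
def ray(c,uv,z):
    p=camera_params(c);K=p["intrinsics"];T=p["camera_from_world"]
    R=T[:3,:3];o=-R.T@T[:3,3];d=R.T@np.linalg.inv(K)@[uv[0],uv[1],1]
    return o+d*(z-o[2])/d[2]
def proj(c,X):
    p=camera_params(c);X=p["camera_from_world"]@np.append(X,1);q=p["intrinsics"]@X[:3];return q[:2]/q[2]
def qR(q):
    from scipy.spatial.transform import Rotation as R
    return R.from_quat(np.roll(q,-1)).as_matrix()
def wray(uv,z,s):
    p=camera_params("wrist");M=p["mount"];R=qR(s["tool_rot"])
    o=s["ee_pos"]+R@M[:3,3];d=R@M[:3,:3]@np.linalg.inv(p["intrinsics"])@[uv[0],uv[1],1]
    return o+d*(z-o[2])/d[2]
E
python3 - <<'E'
from h import *
for c,L in dict(top=dict(stand=(293,174,0),bin_hinge=(290,149,.05),handle=(295,215,.088),cgrip=(298,199,.13),chinge=(268,196,.13),cov=(290,170,.128),cov2=(405,300,.026),cov3=(337,260,.026),board=(189,226,0),pan=(292,125,0),trivet=(410,225,0),mug=(398,150,0),jar=(212,154,0),shaker=(364,163,0),cup=(178,156,0)),
 scene=dict(hinge=(275,271,.05),handle=(272,216,.088),cgrip=(273,210,.13),cov=(276,232,.128),board=(386,233,0),pan=(277,307,0))).items():
  for k,v in L.items(): print(c,k,np.round(ray(c,v[:2],v[2]),3))
E
```

```text
top stand [0.607 0.003 0.   ]
top bin_hinge [0.679 0.011 0.05 ]
top handle [0.464 0.    0.088]
top cgrip [ 0.509 -0.009  0.13 ]
top chinge [0.52  0.081 0.13 ]
top cov [0.598 0.013 0.128]
top cov2 [ 0.196 -0.34   0.026]
top cov3 [ 0.325 -0.13   0.026]
top board [0.443 0.343 0.   ]
top pan [0.771 0.003 0.   ]
top trivet [ 0.432 -0.372  0.   ]
top mug [ 0.68  -0.343  0.   ]
top jar [0.678 0.268 0.   ]
top shaker [ 0.639 -0.23   0.   ]
top cup [0.674 0.38  0.   ]
scene hinge [ 0.678 -0.     0.05 ]
scene handle [ 0.475 -0.016  0.088]
scene cgrip [ 0.506 -0.011  0.13 ]
scene cov [0.61  0.002 0.128]
scene board [0.441 0.336 0.   ]
scene pan [0.76  0.007 0.   ]
```

The top view shows the bin at (293,174) with its clear cover. Three other cover-like sheets lie near the robot: purple at (263,257), green at (337,260) and purple at (402,300). The clear one on the bin, with its block at (290,170), is the one meant. I'll confirm that with a close crop from above.

```bash
python3 -m inch '-44 -35 0 0;-44 -35 0 0;-44 -35 0 0;-44 -35 -2 0;-44 -35 -2 0;-44 -35 -2 0;-44 -35 -2 0;-44 -35 -2 0' 100 40; python3 -m inch '-44 -35 -5 0;-44 -35 -5 0;-10 -8 -5 0;0 0 0 -10;0 0 0 -10;0 0 0 -8;0 0 0 0;0 0 0 0' -
python3 - <<'E'
from h import *
import cv2
s=status.sense();print(s["t"],s["ee_pos"],s["tool_rot"],s["width"])
im=get_image("wrist");cv2.imwrite("pics/w1.png",im)
for n,z in dict(clamp_grip=.13,clamp_hinge=.13,cover_grip=.128,bin_handle=.088,bin_hinge=.05,bin_floor=.061).items():
  for d in tip_of("wrist",n)[:2]: print(n,round(d["conf"],2),np.round(d["position"]),np.round(wray(d["position"],z,s),4))
E
```

```text
t: 2.4
ee_pos: [0.445, 0.1149, 0.2417]
tool_rot: [0.0, 0.219, 0.976, 0.0]
contact_force: [0.5, -0.6, -0.2]
width: 0.0517
gripper_force: 0.0
t: 3.4
ee_pos: [0.4993, 0.0048, 0.2564]
tool_rot: [-0.0, -0.023, 1.0, 0.0]
contact_force: [0.7, 0.5, -0.9]
width: 0.0521
gripper_force: 0.0
3.4 [0.49932011 0.00480049 0.2563501 ] [-8.65062172e-05 -2.31436446e-02  9.99732141e-01  1.06460938e-04] 0.05212730843195558
clamp_grip 0.88 [271. 213.] [ 0.5113 -0.0058  0.13  ]
clamp_grip 0.6 [452. 297.] [0.5969 0.191  0.13  ]
clamp_hinge 0.57 [356. 211.] [0.5054 0.077  0.13  ]
cover_grip 0.9 [171.  21.] [ 0.3514 -0.0929  0.128 ]
cover_grip 0.71 [378.  42.] [0.3591 0.0783 0.128 ]
bin_handle 0.62 [277. 161.] [ 0.4664 -0.0018  0.088 ]
bin_hinge 0.72 [273. 160.] [ 0.4709 -0.0078  0.05  ]
```

View pics/w1.png

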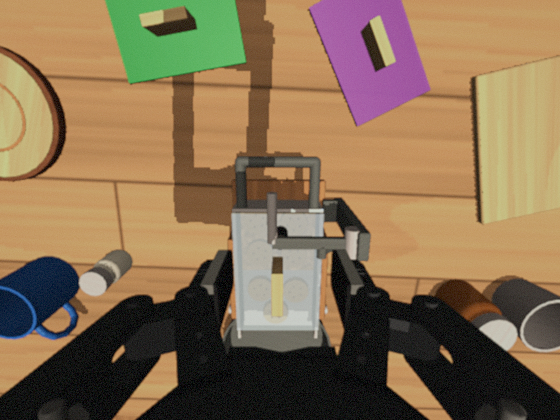

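The wrist view shows the clear cover on the bin, with its block at (277,288) and the biscuits visible through it. The green sheet (168,20) and the purple one (378,42) are decoys. The pin is at (271,213), the handle at (277,161) and the post at (355,240). The tool is lined up with the stand. Now I'll grasp the pin.

```bash
python3 -m inch '-5 -6 20 0;-5 -5 25 0;0 0 25 0;0 0 25 0;0 0 25 0;0 0 15 0;0 0 10 0;0 0 0 0' 100 30; python3 -m inch '0 0 0 0;0 0 0 0;0 0 0 0;0 0 0 0;0 0 0 0;0 0 0 0;0 0 0 0;0 0 0 0' 255 30
```

```text
t: 4.75
ee_pos: [0.51, -0.0063, 0.111]
tool_rot: [-0.0, -0.024, 1.0, 0.0]
contact_force: [0.1, 0.4, -0.2]
width: 0.0518
gripper_force: 0.0
t: 5.75
ee_pos: [0.5106, -0.0046, 0.1121]
tool_rot: [0.001, -0.023, 1.0, 0.001]
contact_force: [-0.3, 6.3, 2.1]
width: 0.0084
gripper_force: 29.2
```

```bash
python3 -m inch '0 2 -8 0;0 1 -8 0;0 5 -15 0;0 8 -14 0;0 10 -12 0;0 13 -10 0;0 14 -7 0;0 0 0 0' - ; python3 -m inch '0 15 -4 0;0 12 -1 0;0 8 0 0;0 8 1 0;0 0 0 0;0 0 0 0;0 0 0 0;0 0 0 0' -
python3 - <<'E'
from h import *
import cv2
s=status.sense();print(s["ee_pos"])
cv2.imwrite("pics/w2.png",get_image("wrist"))
E
```

```text
t: 6.75
ee_pos: [0.5087, 0.0445, 0.1902]
tool_rot: [0.003, -0.025, 1.0, -0.003]
contact_force: [-3.4, -8.9, 19.0]
width: 0.0087
gripper_force: 31.0
t: 7.75
ee_pos: [0.5067, 0.0907, 0.1924]
tool_rot: [0.002, -0.024, 1.0, 0.001]
contact_force: [-0.4, 2.2, 8.4]
width: 0.0089
gripper_force: 31.7
[0.50668461 0.09074042 0.19236362]
```

```bash
python3 -m inch '0 0 0 0;0 0 0 0;0 0 0 0;0 0 -10 0;0 0 -25 0;0 -20 -25 0;-20 -40 -10 0;-20 -40 0 0' 40 30; python3 - <<'E'
from h import *
import cv2
s=status.sense();print(s["ee_pos"],s["tool_rot"])
im=get_image("wrist");cv2.imwrite("pics/w3.png",im)
for n,z in dict(clamp_grip=.205,cover_grip=.128,bin_handle=.088,stand=0).items():
  for d in tip_of("wrist",n)[:4]: print(n,round(d["conf"],2),np.round(d["position"]),np.round(wray(d["position"],z,s),4))
E
```

```text
t: 8.8
ee_pos: [0.5516, -0.0093, 0.2616]
tool_rot: [0.002, -0.024, 1.0, -0.0]
contact_force: [0.2, 0.9, 0.4]
width: 0.0718
gripper_force: 0.0
[ 0.55155773 -0.00925182  0.26156689] [ 1.80591236e-03 -2.44337003e-02  9.99699792e-01 -2.41925782e-04]
clamp_grip 0.79 [453. 176.] [0.5091 0.1069 0.205 ]
cover_grip 0.86 [293. 241.] [0.596  0.0042 0.128 ]
bin_handle 0.81 [290. 109.] [ 0.4657 -0.0055  0.088 ]
```

View pics/w3.png

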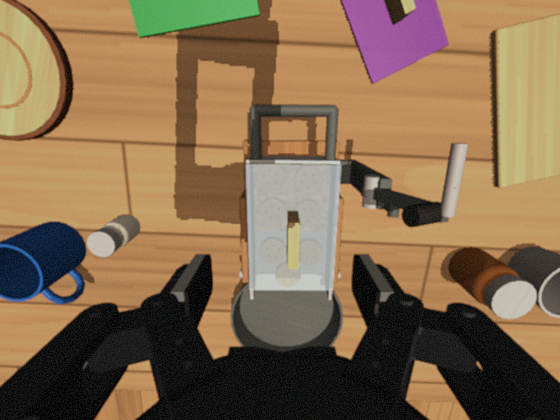

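The hold-down arm now stays open, with its pin at (453,176) out beside the bin. The clear cover's block is at (293,241). Next I'll grip the block and lift it.

```bash
python3 -m inch '-23 6 20 0;-22 5 30 0;0 0 30 0;0 0 30 0;0 0 25 0;0 0 12 0;0 0 4 0;0 0 0 0' 40 40; python3 -m inch '0 0 0 0;0 0 0 0;0 0 0 0;0 0 0 0;0 0 0 0;0 0 0 0;0 0 -4 0;0 0 -10 0' 255 40
```

```text
t: 10.05
ee_pos: [0.595, 0.0051, 0.1089]
tool_rot: [0.0, -0.024, 1.0, -0.0]
contact_force: [0.0, 0.3, -0.3]
width: 0.072
gripper_force: 0.0
t: 11.05
ee_pos: [0.5937, 0.005, 0.1216]
tool_rot: [-0.001, -0.024, 1.0, 0.0]
contact_force: [0.4, -0.1, -2.3]
width: 0.0113
gripper_force: 39.0
```

```bash
python3 -m inch '0 0 -20 0;0 0 -30 0;0 0 -30 0;0 0 -30 0;0 0 -15 0;0 0 0 0;0 0 0 0;0 0 0 0' -; python3 - <<'E'
from h import *
import cv2
s=status.sense();print(s["ee_pos"],s["tool_rot"])
for c in("top","scene"):
  get_image(c)
  for d in trace(c,"board")[:1]:
    m=d["region"].astype(np.uint8)
    ct=max(cv2.findContours(m,0,1)[0],key=cv2.contourArea).reshape(-1,2)
    w=np.array([ray(c,p,.012)[:2]*1000 for p in ct],np.float32)
    print(c,d["conf"],cv2.minAreaRect(w))
E
```

```text
t: 12.05
ee_pos: [0.5938, 0.0049, 0.2457]
tool_rot: [-0.001, -0.024, 1.0, 0.0]
contact_force: [-0.9, 1.2, -1.7]
width: 0.0112
gripper_force: 39.0
[0.59379583 0.00485281 0.24571601] [-1.49665372e-03 -2.39472740e-02  9.99712094e-01  1.28488460e-04]
top 0.81 ((437.07952880859375, 333.4871826171875), (203.82545471191406, 155.0581817626953), 16.287145614624023)
scene 0.63 ((447.5613708496094, 332.1981201171875), (211.49014282226562, 156.3290557861328), 15.401960372924805)
```

```bash
python3 -m inch '0 10 -10 0;15 40 -10 0;20 48 0 0;20 48 0 0;20 48 0 0;20 48 0 0;20 48 0 0;18 40 0 0' -; python3 -m inch '5 6 20 -7;0 0 40 -6;0 0 40 0;0 0 30 0;0 0 25 0;0 0 15 0;0 0 0 0;0 0 0 0' -
```

```text
t: 13.25
ee_pos: [0.4449, 0.3306, 0.2684]
tool_rot: [0.001, -0.024, 1.0, 0.001]
contact_force: [1.3, 0.8, -2.8]
width: 0.0114
gripper_force: 39.2
t: 14.25
ee_pos: [0.4415, 0.3345, 0.0984]
tool_rot: [0.001, -0.137, 0.991, 0.0]
contact_force: [-1.0, -0.3, -2.4]
width: 0.0118
gripper_force: 39.3
```

```bash
python3 -m inch '0 0 20 0;0 0 20 0;0 0 15 0;0 0 8 0;0 0 4 0;0 0 3 0;0 0 2 0;0 0 0 0' -;python3 -m inch '0 0 1 0;0 0 1 0;0 0 1 0;0 0 0 0;0 0 0 0;0 0 0 0;0 0 0 0;0 0 0 0' -
```

```text
t: 15.25
ee_pos: [0.4408, 0.3338, 0.0254]
tool_rot: [0.0, -0.137, 0.991, 0.0]
contact_force: [0.5, -1.4, -1.1]
width: 0.011
gripper_force: 39.4
t: 16.25
ee_pos: [0.441, 0.334, 0.0248]
tool_rot: [0.001, -0.137, 0.991, 0.0]
contact_force: [-3.3, -2.2, 16.0]
width: 0.0115
gripper_force: 42.1
```

Touched down with 16 N. I'll release, rise and turn for the handle, looking back on the way.

```bash
python3 -m inch '0 0 -2 0;0 0 0 0;0 0 0 0;0 0 0 0;0 0 -15 0;0 0 -40 0;0 0 -50 0;0 0 -50 0' 60 40; python3 - <<'E'
from h import *
import cv2
s=status.sense();print(s["ee_pos"],s["tool_rot"],s["width"])
im=get_image("wrist");cv2.imwrite("pics/w4.png",im)
t=get_image("top");cv2.imwrite("pics/t4.png",t)
for d in tip_of("wrist","cover_grip")[:4]: print(round(d["conf"],2),np.round(d["position"]),np.round(wray(d["position"],.038,s),4))
for d in tip_of("wrist","board")[:2]: print("b",round(d["conf"],2),np.round(d["position"]),np.round(wray(d["position"],0,s),4))
for d in trace("wrist","board")[:1]:
    m=d["region"].astype(np.uint8)
    ct=max(cv2.findContours(m,0,1)[0],key=cv2.contourArea).reshape(-1,2)
    w=np.array([wray(p,.012,s)[:2]*1000 for p in ct],np.float32)
    print(d["conf"],cv2.minAreaRect(w))
E
```

```text
t: 17.25
ee_pos: [0.4406, 0.3337, 0.1816]
tool_rot: [0.0, -0.137, 0.991, 0.0]
contact_force: [0.6, 0.8, -0.5]
width: 0.0653
gripper_force: 0.0
[0.44058212 0.33369305 0.18162274] [ 1.66450188e-04 -1.36974276e-01  9.90574589e-01  6.51188688e-05] 0.06528242358364052
0.89 [283. 200.] [0.4434 0.3351 0.038 ]
0.8 [73. 18.] [0.3362 0.1167 0.038 ]
0.91 ((435.932861328125, 335.013916015625), (199.1033935546875, 150.22836303710938), 16.300769805908203)
```

View pics/w4.png

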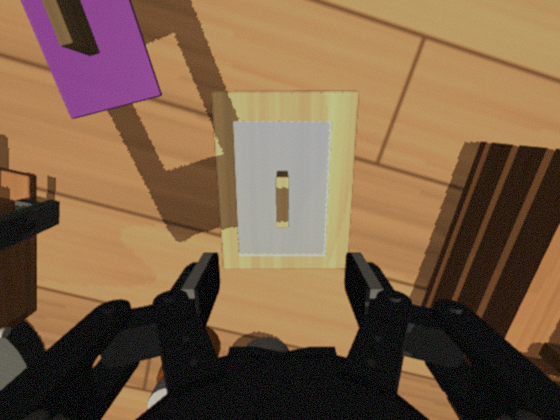

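The clear cover lies flat near the middle of the board: sheet rows 121–257 and columns 233–330, board rows 91–268 and columns 213–357. Next is the handle.

```bash
python3 - <<'E'
from h import *
s=status.sense();print(s["joints"],qR(s["tool_rot"])[:, :2])
R=qR(s["tool_rot"]);print(R.T@(np.array([.466,-.004,.24])-s["ee_pos"]))
E
```

```text
[ 5.71804266e-01  3.20291784e-01  1.62746258e+00 -4.34222750e-05
  1.19344864e+00 -1.27376832e+00] [[-9.62481523e-01 -2.71347004e-01]
 [-2.71346957e-01  9.62481583e-01]
 [-3.84401417e-04  7.54362443e-05]]
[ 0.06692621 -0.33184376 -0.0603102 ]
```

```bash
python3 -m inch '10 0 -40 0;10 -48 -25 0;10 -50 -10 0;10 -50 0 0;10 -50 0 0;10 -50 0 0;10 -50 0 0;0 -45 0 0' 110 40; python3 -m inch '0 0 0 10;0 0 0 10;0 0 0 10;0 0 0 10;0 0 0 10;0 0 0 10;0 0 0 10;0 0 0 10' -;python3 -m inch '0 0 0 10;0 0 0 10;0 0 0 3;0 0 0 0;0 0 0 0;0 0 0 0;0 0 0 0;0 0 0 0' -
python3 - <<'E'
from h import *
import cv2
s=status.sense();print(s["ee_pos"],s["tool_rot"],s["width"],s["joints"][5])
R=qR(s["tool_rot"])
im=get_image("wrist");cv2.imwrite("pics/w5.png",im)
for n,z in dict(clamp_grip=.205,bin_handle=.088).items():
  for d in tip_of("wrist",n)[:3]:
    w=wray(d["position"],z,s);print(n,round(d["conf"],2),np.round(d["position"]),np.round(w,4),R.T@(w-s["ee_pos"]))
get_image("top");get_image("scene")
for c in("top","scene"):
  for d in tip_of(c,"bin_handle")[:1]: print(c,ray(c,d["position"],.088))
E
```

```text
t: 18.5
ee_pos: [0.4646, -0.0169, 0.2525]
tool_rot: [-0.002, -0.137, 0.991, 0.001]
contact_force: [0.4, 0.4, 1.0]
width: 0.0484
gripper_force: 0.0
t: 19.5
ee_pos: [0.465, -0.0152, 0.2523]
tool_rot: [-0.002, 0.534, 0.845, -0.001]
contact_force: [0.2, 0.5, 0.3]
width: 0.0486
gripper_force: 0.0
t: 20.5
ee_pos: [0.4665, -0.0153, 0.2544]
tool_rot: [0.0, 0.69, 0.724, 0.0]
contact_force: [0.4, -0.2, 0.5]
width: 0.0488
gripper_force: 0.0
[ 0.46645205 -0.01532491  0.25436126] [5.70683132e-05 6.89921809e-01 7.23883896e-01 1.56169639e-05] 0.048782412019715005 -0.17137669560726757
clamp_grip 0.71 [422. 197.] [0.5607 0.0126 0.205 ] [0.02337555 0.09552536 0.04936951]
clamp_grip 0.68 [364.  35.] [0.5087 0.1084 0.205 ] [0.12156074 0.04817527 0.04935872]
bin_handle 0.71 [281. 178.] [ 0.4643 -0.0012  0.088 ] [ 0.01424478 -0.00143883  0.16636024]
top [0.46997006 0.00141452 0.088     ]
scene [ 0.47777064 -0.00926193  0.088     ]
```

View pics/w5.png

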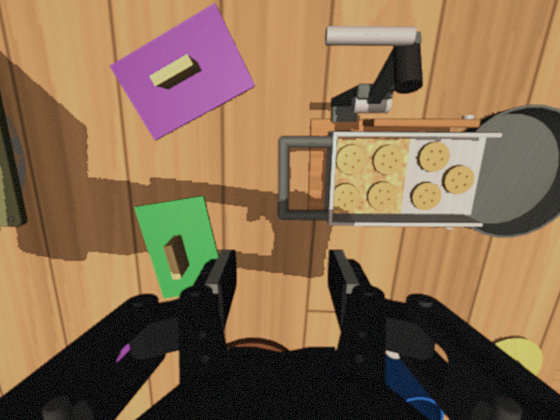

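The wrist view shows the handle bar at column 284, rows 140–218. The open pin is at (368,35), clear of the camera. Four biscuits are on the cork (columns 340–390) and three on the steel (columns 425–460). I'll descend and grip.

```bash
python3 -m inch '0 0 30 0;0 0 35 0;0 0 35 0;0 0 35 0;0 0 30 0;0 0 15 0;0 0 5 0;0 0 0 0' 110 40; python3 -m inch '0 0 0 0;0 0 0 0;0 0 0 0;0 0 0 0;0 0 0 0;0 0 0 0;0 0 0 0;0 0 0 0' 255 40
```

```text
t: 21.85
ee_pos: [0.4667, -0.0154, 0.0694]
tool_rot: [0.0, 0.69, 0.724, 0.0]
contact_force: [-0.3, -0.8, 0.1]
width: 0.0482
gripper_force: 0.0
t: 22.85
ee_pos: [0.4678, -0.0154, 0.0701]
tool_rot: [0.001, 0.69, 0.724, 0.001]
contact_force: [1.1, 0.7, 6.3]
width: 0.0109
gripper_force: 39.4
```

```bash
cat > look.py <<'E'
from h import *
import sys,cv2
from scipy.optimize import brentq
s=status.sense()
a=np.deg2rad(2.75);ex=np.array([np.cos(a),np.sin(a),0]);ey=np.array([-np.sin(a),np.cos(a),0])
H=np.array([.466,-.0035,.05])+.21*ex
dz=s["ee_pos"][2]-.0697
th=brentq(lambda t:.038*np.cos(t)+.21*np.sin(t)-.038-dz,-.2,.9)
f=np.cos(th)*ex+np.array([0,0,-np.sin(th)]);n=np.sin(th)*ex+np.array([0,0,np.cos(th)])
print("t",s["t"],"tcp",np.round(s["ee_pos"],4),"theta",round(th,3),"F",np.round(s["contact_force"],1),"w",round(s["width"],4))
P=H+.016*n
def cam(c):
    if c=="wrist":
        M=camera_params(c)["mount"];R=qR(s["tool_rot"]);return s["ee_pos"]+R@M[:3,3],R@M[:3,:3]
    T=camera_params(c)["camera_from_world"];return -T[:3,:3].T@T[:3,3],T[:3,:3].T
for c in sys.argv[1].split(","):
    im=get_image(c);o,R=cam(c);K=camera_params(c)["intrinsics"]
    if len(sys.argv)>2: cv2.imwrite(f"pics/{sys.argv[2]}_{c}.png",im)
    L=[]
    for d in tip_of(c,"biscuit4_c"):
        v=R@np.linalg.inv(K)@np.append(d["position"],1);X=o+v*((P-o)@n)/(v@n)
        L.append((round((X-H)@f*1000),round((X-H)@ey*1000),round(d["conf"],2)))
    print(c,"(along floor from hinge mm, side mm, conf)",sorted(L))
E
python3 -m inch '0 1 -5 0;0 1 -5 0;0 1 -5 0;0 1 -5 0;0 1 -5 0;0 1 -5 0;0 2 -4 0;0 2 -3 0' -; python3 look.py wrist,top,scene a
```

```text
t: 23.85
ee_pos: [0.4772, -0.015, 0.1061]
tool_rot: [0.0, 0.69, 0.724, 0.0]
contact_force: [4.2, -1.3, -6.6]
width: 0.0106
gripper_force: 39.0
t 23.85 tcp [ 0.4772 -0.015   0.1061] theta 0.177 F [ 4.2 -1.3 -6.6] w 0.0106
wrist (along floor from hinge mm, side mm, conf) [(-38, 22, 0.91)]
top (along floor from hinge mm, side mm, conf) [(-40, 24, 0.48)]
scene (along floor from hinge mm, side mm, conf) [(-46, 17, 0.41)]
```

```bash
sed -i 's/for d in tip_of(c,"biscuit4_c"):/for d in [q for k in range(4,7) for q in tip_of(c,f"biscuit{k}_c")]:/' look.py
python3 -m inch '0 0 -2 0;0 1 -2 0;0 1 -2 0;0 0 -1 0;0 0 0 0;0 0 0 0;0 0 0 0;0 0 0 0' -; python3 look.py wrist,scene b
```

```text
t: 25.15
ee_pos: [0.4798, -0.0148, 0.1131]
tool_rot: [0.001, 0.69, 0.724, 0.001]
contact_force: [7.1, 1.2, -6.2]
width: 0.0106
gripper_force: 39.0
t 25.15 tcp [ 0.4798 -0.0148  0.1131] theta 0.212 F [ 7.1  1.2 -6.2] w 0.0106
wrist (along floor from hinge mm, side mm, conf) [(-97, -21, 0.65), (-91, 19, 0.66), (-43, -23, 0.79), (-38, 23, 0.78)]
scene (along floor from hinge mm, side mm, conf) [(-188, 76, 0.23), (-48, 20, 0.4), (-39, -22, 0.56), (-2, -3, 0.54), (16, -221, 0.2)]
```

View pics/b_wrist.png

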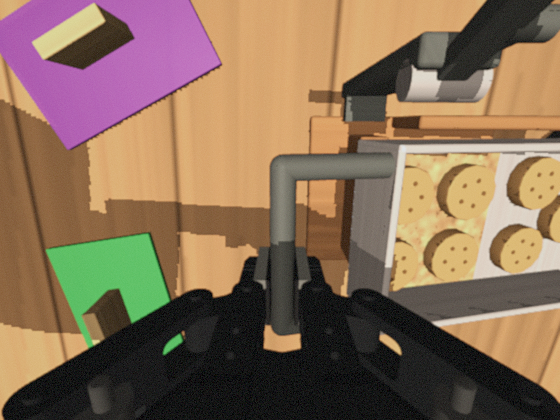

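```bash
python3 -m inch '0 1 -2 0;0 1 -2 0;0 1 -2 0;0 0 0 0;0 0 0 0;0 0 0 0;0 0 0 0;0 0 0 0' -; python3 look.py wrist,scene c
```

```text
t: 26.55
ee_pos: [0.4821, -0.0148, 0.1188]
tool_rot: [0.0, 0.69, 0.724, 0.0]
contact_force: [5.4, -1.3, -6.4]
width: 0.0106
gripper_force: 39.0
t 26.55 tcp [ 0.4821 -0.0148  0.1188] theta 0.241 F [ 5.4 -1.3 -6.4] w 0.0106
wrist (along floor from hinge mm, side mm, conf) [(-125, 23, 0.37), (-124, 23, 0.15), (-43, -21, 0.92), (-39, 24, 0.98), (-10, 0, 0.68)]
scene (along floor from hinge mm, side mm, conf) [(-108, 299, 0.55), (-45, -18, 0.42), (-43, 11, 0.66), (-7, -2, 0.45), (8, -223, 0.23)]
```

```bash
python3 -m inch '0 1 -2 0;0 1 -2 0;0 1 -1 0;0 0 0 0;0 0 0 0;0 0 0 0;0 0 0 0;0 0 0 0' -; python3 look.py wrist,scene d
```

```text
t: 27.95
ee_pos: [0.4845, -0.0146, 0.1243]
tool_rot: [0.0, 0.69, 0.724, -0.0]
contact_force: [4.8, -1.1, -7.3]
width: 0.0104
gripper_force: 39.0
t 27.95 tcp [ 0.4845 -0.0146  0.1243] theta 0.27 F [ 4.8 -1.1 -7.3] w 0.0104
wrist (along floor from hinge mm, side mm, conf) [(-47, -21, 0.57), (-41, 22, 0.92), (-10, -2, 0.77)]
scene (along floor from hinge mm, side mm, conf) [(-97, -22, 0.32), (-47, 12, 0.4), (-42, -27, 0.5), (-3, 1, 0.69)]
```

```bash
python3 -m inch '0 1 -2 0;0 1 -2 0;0 1 -1 0;0 0 0 0;0 0 0 0;0 0 0 0;0 0 0 0;0 0 0 0' -; python3 look.py wrist,scene e
```

```text
t: 29.35
ee_pos: [0.4868, -0.0145, 0.1291]
tool_rot: [-0.0, 0.69, 0.724, -0.001]
contact_force: [1.6, -4.9, -6.2]
width: 0.0102
gripper_force: 39.2
t 29.35 tcp [ 0.4868 -0.0145  0.1291] theta 0.295 F [ 1.6 -4.9 -6.2] w 0.0102
wrist (along floor from hinge mm, side mm, conf) [(-44, -22, 0.82), (-42, 25, 0.59), (-6, -3, 0.55)]
scene (along floor from hinge mm, side mm, conf) [(-136, -23, 0.28), (-119, -315, 0.26), (-45, 24, 0.66), (-32, -21, 0.42), (-9, 0, 0.64), (5, -2, 0.41), (62, 346, 0.37)]
```

```bash
python3 -m inch '0 1 -2 0;0 1 -2 0;0 0 -1 0;0 0 0 0;0 0 0 0;0 0 0 0;0 0 0 0;0 0 0 0' -; python3 look.py wrist f
```

```text
t: 30.75
ee_pos: [0.4895, -0.0143, 0.1344]
tool_rot: [0.0, 0.69, 0.724, -0.0]
contact_force: [1.4, -4.6, -3.6]
width: 0.0106
gripper_force: 39.2
t 30.75 tcp [ 0.4895 -0.0143  0.1344] theta 0.323 F [ 1.4 -4.6 -3.6] w 0.0106
wrist (along floor from hinge mm, side mm, conf) [(-40, -23, 0.67), (-39, 24, 0.94), (-8, -3, 0.8)]
```

```bash
python3 -m inch '0 1 -2 0;0 1 -2 0;0 0 0 0;0 0 0 0;0 0 0 0;0 0 0 0;0 0 0 0;0 0 0 0' -; python3 look.py wrist g
```

```text
t: 31.95
ee_pos: [0.4916, -0.0143, 0.1384]
tool_rot: [0.0, 0.69, 0.724, 0.0]
contact_force: [0.6, -4.7, -6.1]
width: 0.0105
gripper_force: 39.1
t 31.95 tcp [ 0.4916 -0.0143  0.1384] theta 0.344 F [ 0.6 -4.7 -6.1] w 0.0105
wrist (along floor from hinge mm, side mm, conf) [(-139, -25, 0.73), (-46, -21, 0.9), (-41, 24, 0.96), (-8, -1, 0.69)]
```

```bash
python3 -m inch '0 1 -2 0;0 1 -2 0;0 0 0 0;0 0 0 0;0 0 0 0;0 0 0 0;0 0 0 0;0 0 0 0' -; python3 look.py wrist h1
```

```text
t: 33.15
ee_pos: [0.4938, -0.0142, 0.1425]
tool_rot: [0.0, 0.69, 0.724, 0.0]
contact_force: [-0.0, -5.0, -4.6]
width: 0.0102
gripper_force: 39.1
t 33.15 tcp [ 0.4938 -0.0142  0.1425] theta 0.367 F [-0.  -5.  -4.6] w 0.0102
wrist (along floor from hinge mm, side mm, conf) [(-43, -21, 0.66), (-42, 23, 0.65), (-42, 24, 0.16), (-8, -2, 0.83)]
```

```bash
python3 -m inch '0 1 -2 0;0 1 -2 0;0 0 0 0;0 0 0 0;0 0 0 0;0 0 0 0;0 0 0 0;0 0 0 0' -; python3 look.py wrist i1
```

```text
t: 34.35
ee_pos: [0.4961, -0.0141, 0.1464]
tool_rot: [0.001, 0.69, 0.724, 0.0]
contact_force: [2.1, -4.7, -5.7]
width: 0.0106
gripper_force: 39.0
t 34.35 tcp [ 0.4961 -0.0141  0.1464] theta 0.389 F [ 2.1 -4.7 -5.7] w 0.0106
wrist (along floor from hinge mm, side mm, conf) [(-26, -21, 0.58), (-20, 23, 0.86), (7, 0, 0.62), (38, 9, 0.43)]
```

Sliding has begun at about 0.39 rad, so I'll hold there.

```bash
python3 -m inch '0 0 0 0;0 0 0 0;0 0 0 0;0 0 0 0;0 0 0 0;0 0 0 0;0 0 0 0;0 0 0 0' -; python3 look.py wrist,top,scene j1
```

```text
t: 35.55
ee_pos: [0.4962, -0.0141, 0.1464]
tool_rot: [0.001, 0.69, 0.724, 0.0]
contact_force: [2.6, -5.1, -5.9]
width: 0.0101
gripper_force: 39.0
t 35.55 tcp [ 0.4962 -0.0141  0.1464] theta 0.389 F [ 2.6 -5.1 -5.9] w 0.0101
wrist (along floor from hinge mm, side mm, conf) [(10, -14, 0.72), (18, 29, 0.95)]
top (along floor from hinge mm, side mm, conf) [(9, 10, 0.47), (40, -25, 0.64), (63, 33, 0.56)]
scene (along floor from hinge mm, side mm, conf) [(56, 3, 0.47), (85, 14, 0.46), (91, -26, 0.43)]
```

```bash
cd pics; python3 -c "
import cv2,numpy as np
a=cv2.imread('j1_wrist.png')[60:360,300:];b=cv2.resize(cv2.imread('j1_scene.png')[200:340,210:340],None,fx=2.143,fy=2.143)
cv2.imwrite('j1.png',np.hstack([a,b[:300]]))"
```

```text
(no output)
```

View pics/j1.png

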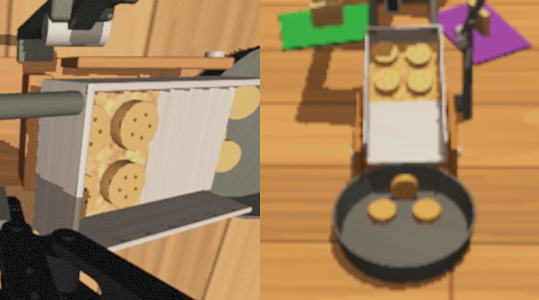

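All three front biscuits are in the pan (right half of the crop, around (405,200)), and the four on the cork have stayed. I'll lower the bin gently.

```bash
python3 -m inch '0 -2 3 0;0 -2 4 0;0 -2 4 0;0 -2 4 0;0 -2 4 0;0 -2 4 0;0 -2 4 0;0 -2 4 0' -; python3 -m inch '0 -2 4 0;0 -1 4 0;0 -1 4 0;0 -1 4 0;0 -1 4 0;0 -1 4 0;0 -1 3 0;0 -1 3 0' -; python3 -m inch '0 -1 4 0;0 -1 3 0;0 -1 2 0;0 -1 2 0;0 0 2 0;0 0 1 0;0 0 1 0;0 0 0 0' -
```

```text
t: 37.15
ee_pos: [0.4803, -0.0147, 0.1153]
tool_rot: [0.001, 0.69, 0.724, 0.001]
contact_force: [3.3, -5.1, -2.1]
width: 0.0106
gripper_force: 39.2
t: 38.15
ee_pos: [0.4703, -0.0151, 0.0851]
tool_rot: [-0.0, 0.69, 0.724, 0.0]
contact_force: [-0.4, -5.0, -1.5]
width: 0.0105
gripper_force: 39.1
t: 39.15
ee_pos: [0.4678, -0.0152, 0.073]
tool_rot: [0.001, 0.69, 0.724, 0.001]
contact_force: [-1.7, -1.3, 22.5]
width: 0.0103
gripper_force: 41.9
```

```bash
python3 -m inch '0 0 -1 0;0 0 -1 0;0 0 0 0;0 0 0 0;0 0 0 0;0 0 0 0;0 0 0 0;0 0 0 0' -;python3 -m inch '0 0 0 0;0 0 0 0;0 0 0 0;0 0 0 0;0 0 -20 0;0 0 -40 0;0 0 -50 0;0 0 -50 0' 110 20; python3 -m inch '0 0 -10 0;0 -40 0 0;0 -40 0 0;0 0 0 0;0 0 0 0;0 0 0 0;0 0 0 0;0 0 0 0' -
python3 - <<'E'
from h import *
import cv2
s=status.sense();print(s["t"],s["ee_pos"],s["contact_force"])
w=get_image("wrist");a=get_image("top");b=get_image("scene")
cv2.imwrite("pics/fin.png",np.hstack([cv2.resize(a[70:310,140:440],(400,320)),cv2.resize(b[180:340,130:430],(400,320))]))
for n,z in dict(bin_handle=.088,clamp_grip=.205).items():
  for d in tip_of("wrist",n)[:2]: print(n,round(d["conf"],2),np.round(wray(d["position"],z,s),4))
for n in["pan","mug","jar","shaker","cup","trivet","cover_grip"]:
  print(n,[(round(d["conf"],2),np.round(d["position"])) for d in tip_of("top",n)[:3]])
E
```

```text
t: 40.15
ee_pos: [0.4678, -0.0152, 0.0731]
tool_rot: [0.001, 0.69, 0.724, 0.001]
contact_force: [3.7, -1.5, 7.4]
width: 0.0102
gripper_force: 40.5
t: 41.15
ee_pos: [0.4658, -0.0152, 0.2335]
tool_rot: [-0.0, 0.69, 0.724, -0.0]
contact_force: [0.9, -0.4, -0.6]
width: 0.0488
gripper_force: 0.0
t: 42.15
ee_pos: [0.387, -0.0192, 0.2421]
tool_rot: [-0.0, 0.69, 0.724, -0.0]
contact_force: [-0.4, 0.6, -0.4]
width: 0.0488
gripper_force: 0.0
42.15 [ 0.38700284 -0.01915504  0.24213263] [-0.37804758  0.64304015 -0.35963416]
bin_handle 0.74 [0.5523 0.0175 0.088 ]
bin_handle 0.71 [4.664e-01 4.000e-04 8.800e-02]
clamp_grip 0.86 [0.5058 0.1074 0.205 ]
pan [(0.85, array([292., 127.]))]
mug [(0.64, array([399., 148.])), (0.48, array([302., 175.])), (0.35, array([291., 173.]))]
jar [(0.71, array([208., 156.]))]
shaker [(0.72, array([362., 163.])), (0.7, array([290., 173.]))]
cup [(0.82, array([181., 155.]))]
trivet [(0.82, array([409., 224.]))]
cover_grip [(0.9, array([261., 256.])), (0.81, array([407., 300.])), (0.64, array([186., 227.]))]
```

View pics/fin.png

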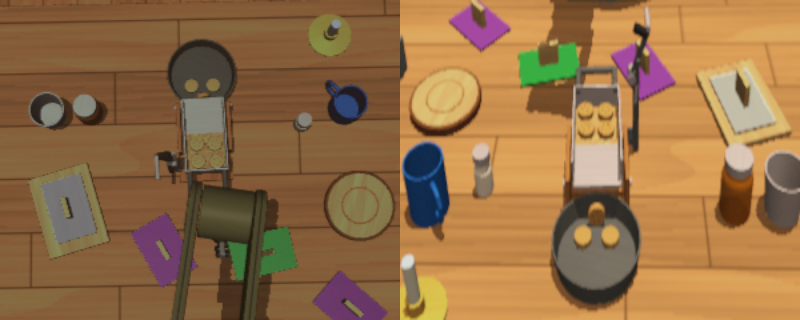

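The bin is back at rest and released, with four biscuits in it and three in the pan. The cover is on the board, the hold-down arm is open, and nothing else has moved noticeably.

```bash
python3 -c "
from plant import r
print(r.hand_in())"
```

```text
the job is handed in; nothing more can be done
None
```

Handed in at about 42 s: hold-down arm latched open, clear cover flat near the middle of the board, all three front biscuits in the pan (one leaning on its wall), four still in the bin, and the bin lowered to rest and released.

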